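Press a pylon tube into the V-rests

ROBOT

A 6-joint arm with a two-finger parallel gripper is mounted at the origin on a cart in front of the work surface, level with it; the furniture and walls round the work are solid. World frame = base frame: x ahead of the robot, y to its left, z up, the work surface at z = 0. Lengths are in m, angles in rad, forces in N, time in s.
With the tool pointing down it reaches from about 0.325 to 0.85 m from the base axis. Payload 15.5 kg.
Tool frame: the origin (TCP) lies between the finger pads; the fingertips stand 8 mm ahead of it and the grasp point (between the pads) lies 11 mm behind it; y points along the fingers, x is the direction in which the jaws open and shut, and the axes are right-handed (so a half turn about y gives the same grasp; the last joint's range is limited). The gripper opens to 91 mm and grips with 3 to 60 N. Pads are 32 mm wide; open, the fingers measure 118 mm over their backs; the gripper's body (76 mm by 178 mm) begins 60 mm behind the grasp point.
Start: joints at [1.081, 0.494, 1.345, -0, 1.302, -0.096], TCP at [0.24, 0.577, 0.222] pointing down, gripper open.
Joint ranges: [-2.91, 2.91], [-0.82, 2.16], [0.22, 2.67], [-1.22, 4.37], [0.12, 2.79], [-3.08, 3.08]. Speed limits (rad/s): [1.89, 1.89, 2.57, 3.01, 3.01, 3.01].

INTERFACE

Orientations are given as a unit quaternion [x, y, z, w].
In Python, from plant import * gives the robot as it stands.
- The arm moves only by the tool carry_out, never from a script. Its arguments are lists of equal length, an entry for each row: "slide": the shift along the tool's x, y, z in units of 25 mm (1.0 is 25 mm), a list of three; "turn": the turn about the tool's y in units of 5 degrees (1.0 is 5 degrees); "grip": the finger opening in mm, from 0 to 91.2. A call has 1 to 5 rows; each row is the pose to reach, as a shift and turn from the pose commanded when the call began, along the tool's axes at that moment; what a row does not reach only later rows make up. A row lasts 1/12 s, in which the tool goes at most 41.7 mm and 7.16 degrees, less where a joint would pass 70% of its speed; a pose out of reach is approached as far as the arm can. A call with a gripper value outside its range is refused whole. The fingers move at their own pace and stop on an object; the grip force is fixed at half the most. Time passes only in rows, so rows that repeat a pose let the fingers close. It gives the time, the measured TCP pose, the force and the opening at its end, in the units of the state.
- observe(): the state, without advancing time (a new reading comes with each control period).
- get_image(name): name is "scene" or "top" or "wrist"; returns (picture, depth): 384x512x3 uint8, red, green, blue; 384x512 float32, m along the optical axis (not along the pixel's ray), 0 where there is no reading.
- camera_info(name): a dict with "K" (3x3 intrinsics, pixels), "extrinsics" (4x4, takes a point from camera to world coordinates). Camera axes: x right, y down, z forward; pixel columns grow to the right and rows downward; lengths in m; the calibration is good to about 2 mm. A picture is of the moment at which its call begins: read the wrist's pose just before it. camera_info takes no time and is no camera call; for the wrist camera it gives the pose at the moment of the call.
- finish_job(): hands the job in, once; it reports no verdict.
The state is a dict: "t": time; "qpos": joint angles; "joint_velocities": joint speeds; "joint_efforts": joint torques, N m; "position": TCP position; "eef_rot": TCP orientation; "contact_force": force on the tool from outside, world axes, zero at the start; "ft_torque": the same for the moment, N m; "grip_width": opening from 0.0 (shut) to 1.0 (fully open).
Only numpy, scipy, OpenCV 4.12 (cv2) and the standard library are available. Lean on these libraries where they do the work, as an engineer would, in place of code of your own. Each camera call takes 0.05 s, during which the arm holds its last target.

TASK

Lift the aluminium pylon tube up and off the two hooks of its stand and lay it in the two V-rests of the blue and steel fixture, lying along the grooves with about equal overhang at both ends, so that its length can be marked. Finish while still gripping the tube and pressing it down evenly into the grooves with some 10 to 25 newtons, so that it bears firmly on both sides of the grooves; do not let go, do not ram it down, and leave the other things on the bench where they are.

Things in the scene. Friction and masses are not known exactly. Their poses are not given: they have to be found in the camera images.
- pylon_tube: Loose straight aluminium tube, solid to touch, diameter 30 mm, 200 mm long, black end plugs, 0.16 to 0.26 kg. Origin at its middle on its axis; its y axis runs along it. At the start it hangs level across both hooks of the stand, along the stand's y axis, up to 10 mm off the middle.
- hook_stand: Fixed stand: wooden base with two steel hooks (8 mm bar) at y = -75 and +75 mm, open upwards, 140 mm free between them. Origin on the bench; x across the hung tube, y along it. The hung tube's axis is at x = 0, 128 mm above the bench. Hook tips (x = -30 mm, black balls) and posts (x = +50 mm) reach 156 mm: the tube clears them sideways once its axis is above 175 mm.
- v_fixture: Fixed fixture: steel base 100 x 172 x 12 mm with two blue V-rests, each 30 mm long, at y = -62 and +62 mm, 94 mm free between them for the fingers. Origin on the bench in the middle. The 90 degree grooves run along y at x = 0, mouth 50 mm wide, top edges 57 mm high, stiff, slippery steel faces. The seated tube's axis lies along y at x = 0, 55 mm above the bench.
- v_faces_front: The two fixed V faces on the -x side of the fixture's grooves, one in each rest: slanting bright steel plates, each 34 x 30 x 10 mm at 45 degrees. Origin midway between the two plates.
- v_faces_rear: The two fixed V faces on the +x side of the fixture's grooves, one in each rest: slanting bright steel plates, each 34 x 30 x 10 mm at 45 degrees. Origin midway between the two plates.
- jar_powder: White screw jar with blue cap, 65 mm across, 88 mm high. Loose bystander, leave alone. Origin at the centre of its underside.
- marker_pen: Lying marker pen, white with red cap, 136 mm long, 16 mm thick. Loose bystander, leave alone. Origin at the centre of its underside.
- sanding_block: Brown sanding block, 62 x 100 x 34 mm. Loose bystander, leave alone. Origin at the centre of its underside.

How it is judged:
On the way:
1. the tube is lifted up off both hooks, clear above their tips, in the gripper (contact force between pylon_tube and hook_stand below 0.05 N and z of pylon_tube in the frame of hook_stand above 0.165 m and contact force between pylon_tube and the fingers above 1 N), for 0.2 s.
At the end, for the whole second after the job is handed in: Tube in both V-rests: axis within 3 mm of its seat sideways and in height, within 15 mm of centred along it, within 0.025 rad of the groove; the front V faces and the rear V faces each feel over 4 N from it; at rest, still gripped (over 2 N); bystanders within 30 mm of where they stood (contact force between pylon_tube and v_faces_front above 4 N and contact force between pylon_tube and v_faces_rear above 4 N and x of pylon_tube in the frame of v_fixture between -0.003 and 0.003 m and y of pylon_tube in the frame of v_fixture between -0.015 and 0.015 m and z of pylon_tube in the frame of v_fixture between 0.052 and 0.058 m and angle between the y axis of pylon_tube and the y axis of v_fixture, either way round below 0.025 rad and contact force between pylon_tube and the fingers above 2 N and linear speed of pylon_tube below 0.02 m/s and distance of each of jar_powder, marker_pen, sanding_block from where it was at the start of the episode below 0.03 m); the arm keeps its last pose, push and grip.
It fails at once if the tube is rammed into the fixture or the stand (more than 80 N) (contact force between pylon_tube and v_fixture above 80 N or contact force between pylon_tube and hook_stand above 80 N).
It fails at once if a bystander is knocked away by more than 40 mm (distance of any of jar_powder, marker_pen, sanding_block from where it was at the start of the episode above 0.04 m).
It also fails if it takes over 38 s, if anything falls off the work surface, if the arm or the gripper's body presses on something with over 40 N, if the wrist force passes 120 N, or if a joint passes its speed limit or range.

## Working session

There is one attempt and no reset: what is moved stays moved. The work goes in short steps, Python scripts to look and compute and a tool call to move; the robot and the scene stay as the last step left them, time stands still between calls to the robot, and variables do not carry over. Pictures are saved under pics/ and viewed, and the job is handed in when it is done.

Besides the shell and the picture viewer there is one more tool, called after ">>>" as name(argument=value, ...) on one line, values as JSON. carry_out: Moves the arm, as the interface text tells. Its arguments: {"type":"object","properties":{"slide":{"type":"array","items":{"type":"array","items":{"type":"number"}}},"turn":{"type":"array","items":{"type":"number"}},"grip":{"type":"array","items":{"type":"number"}}},"required":["slide","turn","grip"]}

```bash
ls; mkdir -p pics; python3 - <<'E'
from plant import *
import cv2,numpy as np
s=observe();print(s)
for n in ["scene","top","wrist"]:
    ci=camera_info(n);p,d=get_image(n);cv2.imwrite(f"pics/{n}0.png",p[:,:,::-1]);np.savez(f"{n}0.npz",p=p,d=d,K=ci["K"],E=ci["extrinsics"]);print(n,ci)
E
```

```text
pics
{'t': 0.0, 'qpos': array([ 1.08155306e+00,  4.94191260e-01,  1.34613318e+00,  1.05395547e-05,
        1.30247158e+00, -9.55103624e-02]), 'joint_velocities': array([-0.00075134, -0.0010096 ,  0.00099205,  0.00036202,  0.00110954,
        0.0002677 ]), 'joint_efforts': array([ 1.92950931e-03, -8.78814769e+01, -3.81869531e+01,  7.09559536e-02,
        5.30276110e-02, -5.50700554e-05]), 'position': array([0.23960256, 0.57685569, 0.22133253]), 'eef_rot': array([ 0.58833943,  0.39216613, -0.39291911, -0.58794304]), 'contact_force': array([-0.15171973, -0.60080806, -0.44939361]), 'ft_torque': array([-0.04899796,  0.00383952,  0.02366398]), 'grip_width': 0.9968641481827374}
scene {'K': array([[378.74129305,   0.        , 250.75837996],
       [  0.        , 378.74129305, 190.53760349],
       [  0.        ,   0.        ,   1.        ]]), 'extrinsics': array([[ 0.86360621, -0.37720474,  0.3345159 ,  0.29412763],
       [-0.50407173, -0.63311175,  0.58743612, -0.45597292],
       [-0.00979774, -0.6759335 , -0.73689749,  0.76599011],
       [ 0.        ,  0.        ,  0.        ,  1.      
[... 158 characters left out ...]
.        ]]), 'extrinsics': array([[ 0.33962741, -0.91859866,  0.20206366,  0.4116317 ],
       [-0.9405528 , -0.33085055,  0.07680071, -0.0105025 ],
       [-0.00369616, -0.21613516, -0.97635646,  1.02608184],
       [ 0.        ,  0.        ,  0.        ,  1.        ]])}
wrist {'K': array([[339.76628447,   0.        , 255.19565453],
       [  0.        , 339.76628447, 188.50632446],
       [  0.        ,   0.        ,   1.        ]]), 'extrinsics': array([[ 0.38233499,  0.88758371,  0.25693406,  0.16674477],
       [ 0.92402156, -0.36664639, -0.10841853,  0.60709911],
       [-0.00202658,  0.2788648 , -0.96032823,  0.38385444],
       [ 0.        ,  0.        ,  0.        ,  1.        ]])}
```

View pics/scene0.png

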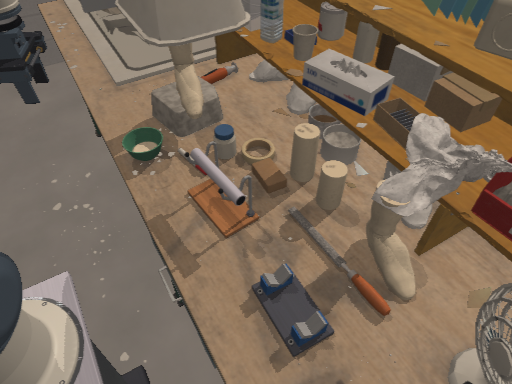

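View pics/top0.png

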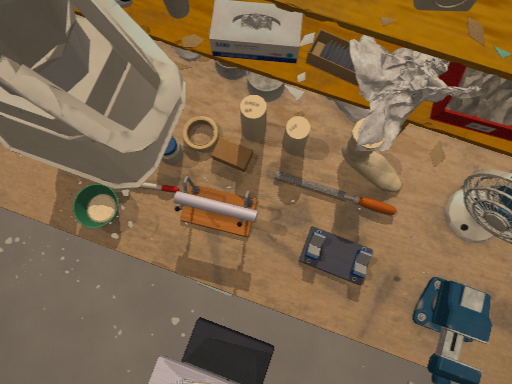

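View pics/wrist0.png

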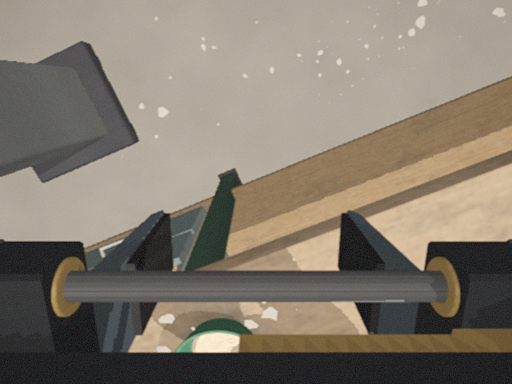

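```bash
python3 - <<'E'
from scipy.spatial.transform import Rotation as R
print(R.from_quat([ 0.58833943,  0.39216613, -0.39291911, -0.58794304]).as_matrix().round(3))
E
```

```text
[[ 0.384 -0.001 -0.923]
 [ 0.923 -0.001  0.384]
 [-0.001 -1.     0.   ]]
```

```bash
cat > h.py <<'E'
import numpy as np,cv2
def load(n):
    f=np.load(n+".npz");return f["p"],f["d"],f["K"],f["E"]
def rays(uv,K,E):
    uv=np.atleast_2d(uv).astype(float);c=np.c_[(uv-[K[0,2],K[1,2]])/K[0,0],np.ones(len(uv))]
    return c@E[:3,:3].T,E[:3,3]
def onplane(uv,K,E,z):
    r,o=rays(uv,K,E);return o+r*((z-o[2])/r[:,2])[:,None]
def cloud(d,K,E):
    v,u=np.mgrid[:d.shape[0],:d.shape[1]];r,o=rays(np.c_[u.ravel(),v.ravel()],K,E)
    return (o+r*d.ravel()[:,None]).reshape(*d.shape,3)
def proj(P,K,E):
    c=(np.atleast_2d(P)-E[:3,3])@E[:3,:3];return c[:,:2]/c[:,2:]*K[0,0]+[K[0,2],K[1,2]]
E
python3 - <<'E'
from h import *
for n in ["top0","scene0"]:
    p,d,K,E=load(n);P=cloud(d,K,E)
    for nm,uv in dict(top0=dict(tube=(217,207),base=(212,225),vf=(337,256),v1=(315,244),v2=(362,265),sand=(233,153),jar=(170,147),peg=(254,105),bench=(280,230),pen=(160,187)),scene0=dict(tube=(217,175),vf=(290,310),sand=(268,172),jar=(224,133),peg=(306,130),peg2=(332,170),bench=(200,280)))[n].items():
        print(n,nm,P[uv[1],uv[0]].round(3))
    m=(P[...,2]>.125)&(P[...,2]<.155)&(np.abs(P[...,0]-.35)<.3)&(np.abs(P[...,1])<.4)
    rgb=p.astype(int);sat=rgb.max(2)-rgb.min(2)
    m&=(sat<40)
    nn,l,st,ce=cv2.connectedComponentsWithStats(m.astype(np.uint8))
    for i in range(1,nn):
        if st[i,4]>40: print(n,st[i],P[l==i].min(0).round(3),P[l==i].max(0).round(3))
    cv2.imwrite(f"pics/{n}_crop.png",cv2.resize(p[120:300,120:400,::-1],None,fx=2.8,fy=2.8))
E
```

```text
top0 tube [0.536 0.133 0.142]
top0 base [0.504 0.148 0.014]
top0 vf [ 0.539 -0.19   0.012]
top0 v1 [ 0.546 -0.123  0.037]
top0 v2 [ 0.536 -0.252  0.037]
top0 sand [0.707 0.164 0.031]
top0 jar [0.65  0.313 0.087]
top0 peg [0.803 0.137 0.156]
top0 bench [ 0.555 -0.027  0.   ]
top0 pen [0.552 0.318 0.019]
top0 [183 176   7  15  55] [0.55  0.221 0.126] [0.582 0.23  0.154]
top0 [ 174  191   83   32 1009] [0.514 0.039 0.126] [0.562 0.24  0.147]
scene0 tube [0.534 0.123 0.143]
scene0 vf [ 0.536 -0.19   0.012]
scene0 sand [0.703 0.165 0.032]
scene0 jar [0.65  0.317 0.085]
scene0 peg [0.799 0.141 0.155]
scene0 peg2 [0.791 0.017 0.12 ]
scene0 bench [ 0.406 -0.022 -0.003]
scene0 [205 141  12  13  70] [0.552 0.218 0.125] [0.582 0.23  0.154]
scene0 [184 148  62  56 919] [0.494 0.039 0.125] [0.564 0.24  0.155]
scene0 [239 175  13  14  79] [0.567 0.071 0.125] [0.599 0.079 0.153]
scene0 [  0 311  24  52 438] [ 0.05  -0.07   0.125] [0.086 0.01  0.155]
```

View pics/top0_crop.png

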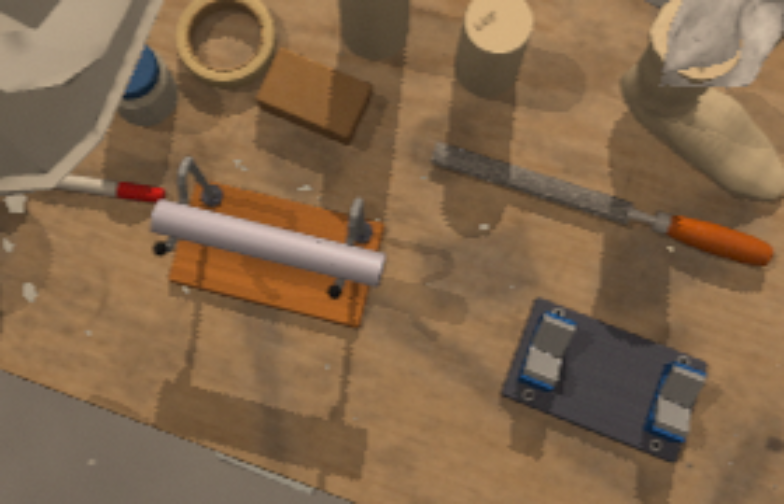

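```bash
python3 - <<'E'
from h import *
p,d,K,E=load("scene0")
cv2.imwrite("pics/s_c1.png",cv2.resize(p[110:250,120:320,::-1],None,fx=4,fy=4))
cv2.imwrite("pics/s_c2.png",cv2.resize(p[240:370,220:360,::-1],None,fx=4.4,fy=4.4))
E
```

```text
(no output)
```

View pics/s_c1.png

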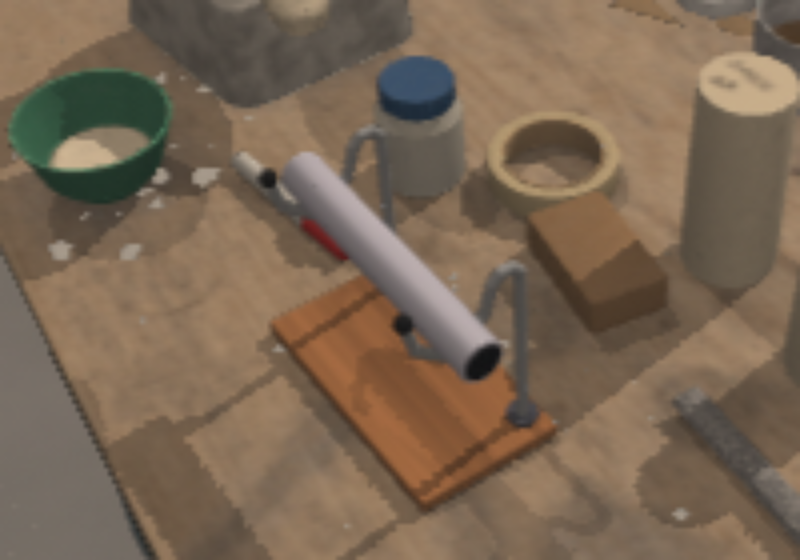

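View pics/s_c2.png

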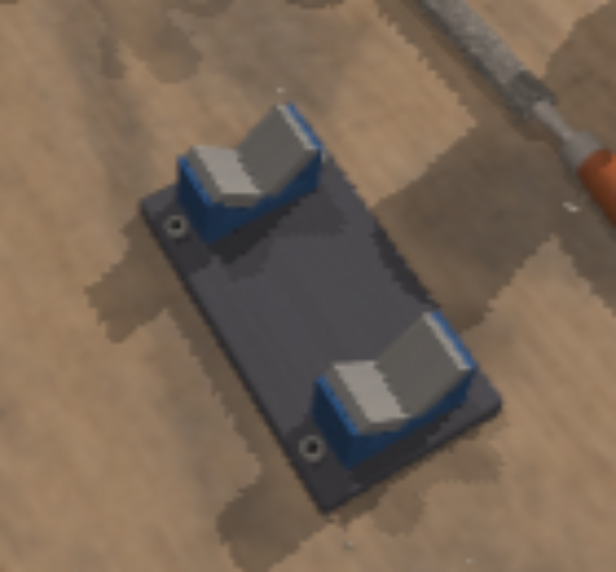

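```bash
cat > m.py <<'E'
from h import *
import sys
pl=[];ends=[]
for n in ["top0","scene0"]:
    p,d,K,E=load(n);P=cloud(d,K,E)
    hsv=cv2.cvtColor(p,cv2.COLOR_RGB2HSV)
    roi=np.zeros(d.shape,bool)
    if n=="top0": roi[185:225,168:265]=1
    else: roi[140:210,180:250]=1
    sat=p.astype(int).max(2)-p.astype(int).min(2)
    m=roi&(P[...,2]>.118)&(sat<45)&(P[...,0]<.57)
    m=cv2.morphologyEx(m.astype(np.uint8),cv2.MORPH_OPEN,np.ones((5,5)))
    v,u=np.nonzero(m)
    rect=cv2.minAreaRect(np.c_[u,v].astype(np.float32));print(n,"rect",rect,m.sum())
    uv=np.c_[u,v]
    b=cv2.boxPoints(rect);e=[np.linalg.norm(b[i]-b[(i+1)%4]) for i in range(2)]
    i=int(np.argmin(e)); a=(b[i]+b[(i+1)%4])/2; c=(b[(i+2)%4]+b[(i+3)%4])/2
    r,o=rays(np.array([a,c]),K,E);nn=np.cross(r[0],r[1]);nn/=np.linalg.norm(nn);pl.append((nn,nn@o));print(n,"ends@.128",onplane([a,c],K,E,.128).round(4).tolist())
    q=P[m>0];print(" pts z max",np.percentile(q[:,2],[50,95,99]).round(4), "ridge")
    # fixture base
    mm=(P[...,2]>.006)&(P[...,2]<.018)&(abs(P[...,0]-.54)<.1)&(abs(P[...,1]+.19)<.13)&(hsv[...,2]<110)&(hsv[...,1]<90)
    nq,l,st,_=cv2.connectedComponentsWithStats(mm.astype(np.uint8));k=1+np.argmax(st[1:,4]);mm=l==k
    v,u=np.nonzero(mm);XY=onplane(np.c_[u,v],K,E,.012)[:,:2]
    print(" base",cv2.minAreaRect((XY*1000).astype(np.float32)),np.median(P[mm][:,2]))
    fx=(P[...,2]>.018)&(P[...,2]<.075)&(abs(P[...,0]-.54)<.1)&(abs(P[...,1]+.19)<.13)
    np.save(n+"_fx.npy",np.c_[P[fx],hsv[fx]])
(n1,d1),(n2,d2)=pl
D=np.cross(n1,n2);D/=np.linalg.norm(D)
for y in (.04,.14,.24):
    print("axis",np.linalg.solve(np.array([n1,n2,[0,1,0]]),[d1,d2,y]).round(4))
print(D,"yaw",np.degrees(np.arctan2(D[0],D[1])))
E
python3 m.py
```

```text
top0 rect ((214.7353057861328, 206.05880737304688), (84.40239715576172, 12.854387283325195), 14.03624439239502) 1024
top0 ends@.128 [[0.5283, 0.2427, 0.128], [0.5483, 0.0403, 0.128]]
 pts z max [0.14   0.144  0.1454] ridge
 base ((540.3788452148438, -184.16676330566406), (170.88343811035156, 100.0113525390625), 88.20297241210938) 0.012185365386828462
scene0 rect ((216.67706298828125, 176.28518676757812), (72.1378173828125, 15.739161491394043), 45.83031463623047) 888
scene0 ends@.128 [[0.5243, 0.2489, 0.128], [0.549, 0.0325, 0.128]]
 pts z max [0.1384 0.1423 0.1508] ridge
 base ((539.9097900390625, -186.42930603027344), (170.6150665283203, 100.55660247802734), 88.06571197509766) 0.011007475723263993
axis [0.5484 0.04   0.1274]
axis [0.5393 0.14   0.1227]
axis [0.5302 0.24   0.118 ]
[ 0.09068105 -0.9947794   0.04680696] yaw 174.79148668674324
```

```bash
cat > m2.py <<'E'
from h import *
from scipy.optimize import least_squares
for n in ["top0","scene0"]:
    p,d,K,E=load(n);P=cloud(d,K,E);sat=p.astype(int).max(2)-p.astype(int).min(2)
    roi=np.zeros(d.shape,bool)
    if n=="top0": roi[185:225,168:265]=1
    else: roi[140:210,180:250]=1
    m=roi&(P[...,2]>.118)&(P[...,2]<.15)&(sat<45)&(P[...,0]<.565)&(P[...,1]>.05)&(P[...,1]<.23)
    m=cv2.erode(m.astype(np.uint8),np.ones((3,3)))>0
    q=P[m]
    f=lambda a:np.hypot(q[:,0]-a[0]-a[1]*(q[:,1]-.14),(q[:,2]-a[2]-a[3]*(q[:,1]-.14)))-.015
    r=least_squares(f,[.54,-.1,.128,0],loss="soft_l1",f_scale=.002);print(n,"axis at y=.14: x",r.x.round(4),"rms",np.sqrt(np.mean(r.fun**2)))
    F=np.load(n+"_fx.npy")
    a=np.radians(1.85);ey=np.array([np.sin(a),np.cos(a)]);ex=np.array([np.cos(a),-np.sin(a)])
    xy=F[:,:2]-[.540,-.1855];X=xy@ex;Y=xy@ey;Z=F[:,2];S=F[:,4]
    for lo,hi in ((-.08,-.045),(.045,.08)):
        k=(Y>lo)&(Y<hi)&(S<90)&(Z>.033)&(Z<.057)
        # rear face z=.0338+|x| ; V apex at axis .055-.0212
        for s in (-1,1):
            kk=k&(s*X>.004)&(s*X<.022)
            A=np.c_[X[kk],np.ones(kk.sum())];c=np.linalg.lstsq(A,Z[kk],rcond=None)[0]
            print(n,lo,s,kk.sum(),"slope,icpt",c.round(4),"Yrange",Y[kk].min().round(4),Y[kk].max().round(4), "mean Z-s*X",np.median(Z[kk]-s*X[kk]).round(4))
E
python3 m2.py
```

```text
top0 axis at y=.14: x [ 0.5383 -0.1039  0.1273 -0.0007] rms 0.0016976992867047765
top0 -0.08 -1 74 slope,icpt [-1.0198  0.0347] Yrange -0.0757 -0.0454 mean Z-s*X 0.035
top0 -0.08 1 104 slope,icpt [0.8937 0.0343] Yrange -0.0759 -0.0455 mean Z-s*X 0.0331
top0 0.045 -1 79 slope,icpt [-0.9745  0.0346] Yrange 0.0484 0.0782 mean Z-s*X 0.0345
top0 0.045 1 94 slope,icpt [0.9323 0.034 ] Yrange 0.0489 0.0782 mean Z-s*X 0.0332
scene0 axis at y=.14: x [ 0.5386 -0.0993  0.1263 -0.0011] rms 0.0026802009364844635
scene0 -0.08 -1 117 slope,icpt [-0.9675  0.0341] Yrange -0.0766 -0.0461 mean Z-s*X 0.0343
scene0 -0.08 1 198 slope,icpt [0.9396 0.0316] Yrange -0.0764 -0.0457 mean Z-s*X 0.0311
scene0 0.045 -1 90 slope,icpt [-0.9467  0.0339] Yrange 0.047 0.0779 mean Z-s*X 0.0343
scene0 0.045 1 153 slope,icpt [0.9637 0.0315] Yrange 0.0474 0.0771 mean Z-s*X 0.0313
```

```bash
cat > go.py <<'E'
import sys,numpy as np
from plant import *
from scipy.spatial.transform import Rotation as R
# usage: go.py x y z zaxis_deg
x,y,z,a=map(float,sys.argv[1:5])
s=observe();M=R.from_quat(s["eef_rot"]).as_matrix()
d=M.T@(np.array([x,y,z])-s["position"])/.025
cur=np.degrees(np.arctan2(M[1,2],M[0,2]))
t=-(a-cur);t=(t+180)%360-180
print("t",round(s["t"],2),"pos",s["position"].round(4),"yaw",cur.round(2),"yax",M[:,1].round(3),"slide",d.round(3),"turn",round(t/5,3),"F",s["contact_force"].round(1),"tq",s["ft_torque"].round(2),"g",round(s["grip_width"]*91.2,1),"q",s["qpos"].round(2))
E
python3 go.py .5383 .1415 .25 95.8
python3 - <<'E'
from h import *
p,d,K,E=load("top0");P=cloud(d,K,E)
q=P[20:180,0:185].reshape(-1,3);q=q[q[:,2]>.2]
for z in (.2,.25,.3,.35,.4,.5,.6): 
    k=abs(q[:,2]-z)<.025
    if k.any(): print(z,k.sum(),q[k].min(0).round(2),q[k].max(0).round(2))
E
```

```text
t 0.15 pos [0.2397 0.5769 0.2215] yaw 157.44 yax [-0.    -0.001 -1.   ] slide [-11.502  -1.131 -17.713] turn 12.328 F [ 0.   0.6 -0.5] tq [0.02 0.01 0.01] g 91.3 q [ 1.08  0.49  1.35 -0.    1.3  -0.1 ]
0.5 3099 [0.48 0.22 0.48] [0.63 0.43 0.52]
0.6 3708 [0.51 0.26 0.58] [0.65 0.38 0.62]
```

```bash
python3 - <<'E'
from h import *
for n in("top0","scene0"):
    p,d,K,E=load(n);P=cloud(d,K,E).reshape(-1,3)
    q=P[(P[:,2]>.25)&(d.ravel()>0)&(P[:,1]>.0)&(P[:,0]>.2)&(P[:,0]<.8)]
    for z in np.arange(.25,.9,.05):
        k=abs(q[:,2]-z)<.025
        if k.sum()>3: print(n,z.round(2),k.sum(),q[k].min(0).round(2),q[k].max(0).round(2))
E
```

```text
top0 0.45 3428 [0.47 0.2  0.43] [0.68 0.46 0.47]
top0 0.5 3099 [0.48 0.22 0.48] [0.63 0.43 0.52]
top0 0.55 3557 [0.49 0.24 0.53] [0.63 0.4  0.57]
top0 0.6 3746 [0.51 0.26 0.58] [0.65 0.38 0.62]
top0 0.65 1818 [0.53 0.27 0.63] [0.62 0.3  0.67]
top0 0.7 4041 [0.47 0.1  0.68] [0.61 0.29 0.72]
top0 0.75 8390 [0.47 0.1  0.73] [0.59 0.28 0.77]
top0 0.8 11 [0.54 0.12 0.82] [0.55 0.13 0.82]
scene0 0.25 509 [0.2  0.51 0.25] [0.56 0.92 0.27]
scene0 0.3 811 [0.2  0.48 0.28] [0.56 0.93 0.32]
scene0 0.35 1027 [0.2  0.48 0.33] [0.31 0.66 0.37]
scene0 0.4 563 [0.22 0.52 0.38] [0.29 0.59 0.42]
scene0 0.45 3952 [0.24 0.2  0.43] [0.69 0.58 0.47]
scene0 0.5 996 [0.48 0.22 0.48] [0.64 0.33 0.5 ]
```

```bash
python3 - <<'E'
from h import *
for n in("top0","scene0"):
    p,d,K,E=load(n);P=cloud(d,K,E).reshape(-1,3)
    q=P[(P[:,2]>.38)&(d.ravel()>0)&(P[:,1]>.0)&(P[:,0]>.35)&(P[:,0]<.75)&(P[:,1]<.7)]
    a=np.arctan2(.1415,.5383)
    dist=-q[:,0]*np.sin(a)+q[:,1]*np.cos(a); r=q[:,0]*np.cos(a)+q[:,1]*np.sin(a)
    for z in np.arange(.4,.8,.05):
        k=(abs(q[:,2]-z)<.025)
        if k.sum()>3:
            i=np.argmin(np.where(k,dist,9));print(n,z.round(2),"min lateral",dist[i].round(3),"at r",r[i].round(3),q[i].round(3),"min r",r[k].min().round(3))
p,d,K,E=load("scene0")
P=cloud(d,K,E)
print([ (v,u,P[v,u].round(3).tolist()) for v,u in ((10,20),(30,10),(60,15),(70,30),(85,30),(95,35),(45,38))])
cv2.imwrite("pics/s_c3.png",cv2.resize(p[0:200,0:260,::-1],None,fx=3,fy=3))
E
```

```text
top0 0.45 min lateral 0.03 at r 0.671 [0.641 0.2   0.44 ] min r 0.515
top0 0.5 min lateral 0.063 at r 0.661 [0.623 0.229 0.488] min r 0.535
top0 0.55 min lateral 0.079 at r 0.666 [0.624 0.246 0.527] min r 0.549
top0 0.6 min lateral 0.096 at r 0.672 [0.625 0.263 0.576] min r 0.565
top0 0.65 min lateral 0.112 at r 0.649 [0.599 0.273 0.659] min r 0.59
top0 0.7 min lateral -0.036 at r 0.554 [0.545 0.106 0.725] min r 0.488
top0 0.75 min lateral -0.037 at r 0.546 [0.537 0.103 0.727] min r 0.487
scene0 0.45 min lateral 0.029 at r 0.676 [0.646 0.2   0.435] min r 0.516
scene0 0.5 min lateral 0.054 at r 0.672 [0.636 0.223 0.475] min r 0.535
[(10, 20, [0.284, 0.556, 0.42]), (30, 10, [0.248, 0.538, 0.391]), (60, 15, [0.231, 0.514, 0.335]), (70, 30, [0.251, 0.504, 0.308]), (85, 30, [0.235, 0.52, 0.265]), (95, 35, [0.235, 0.521, 0.236]), (45, 38, [0.289, 0.612, 0.314])]
```

View pics/s_c3.png

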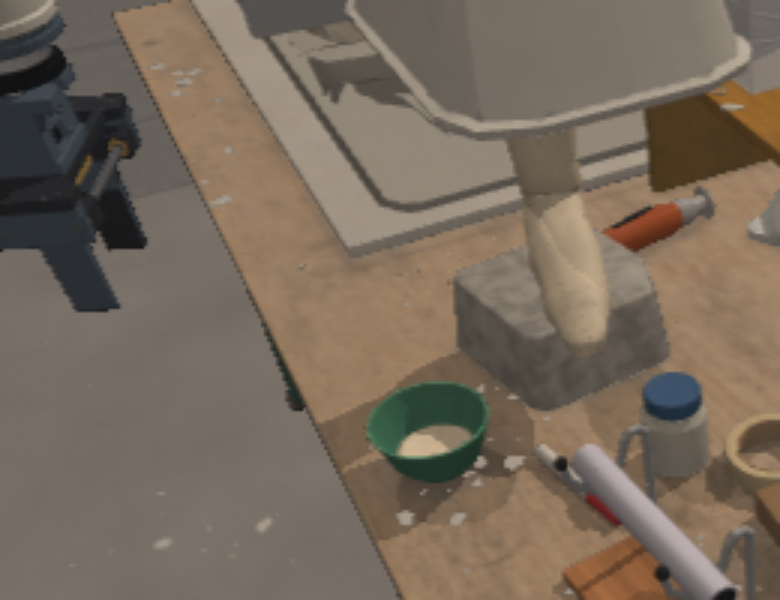

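```bash
python3 go.py .29 .36 .215 125;python3 go.py .34 .15 .20 95.8
```

```text
t 0.15 pos [0.2397 0.5769 0.2215] yaw 157.44 yax [-0.    -0.001 -1.   ] slide [-7.24   0.265 -5.188] turn 6.488 F [ 0.   0.6 -0.5] tq [0.02 0.01 0.01] g 91.3 q [ 1.08  0.49  1.35 -0.    1.3  -0.1 ]
t 0.15 pos [0.2397 0.5769 0.2215] yaw 157.44 yax [-0.    -0.001 -1.   ] slide [-14.23    0.872 -10.257] turn 12.328 F [ 0.   0.6 -0.5] tq [0.02 0.01 0.01] g 91.3 q [ 1.08  0.49  1.35 -0.    1.3  -0.1 ]
```

>>> carry_out(slide=[[-1.3,0,-0.9],[-2.6,0.1,-1.9],[-3.9,0.1,-2.8],[-5.2,0.2,-3.7],[-6.5,0.3,-4.6]], turn=[1.2,2.4,3.6,4.8,6.0], grip=[91,91,91,91,91])

```text
t: 0.57
position: [0.2835, 0.3812, 0.2142]
eef_rot: [0.67, 0.225, -0.225, -0.67]
contact_force: [1.1, -0.2, 0.3]
grip_width: 0.999
```

```bash
python3 go.py .34 .15 .20 95.8
```

```text
t 0.57 pos [0.2835 0.3812 0.2142] yaw 127.17 yax [ 0. -0. -1.] slide [-3.786  0.57  -8.734] turn 6.274 F [ 1.1 -0.2  0.3] tq [-0.03 -0.03 -0.02] g 91.1 q [ 0.81  0.29  1.71 -0.    1.14  0.16]
```

>>> carry_out(slide=[[-0.6,0.1,-1.4],[-1.2,0.2,-2.8],[-1.9,0.3,-4.4],[-2.6,0.4,-6.0],[-3.2,0.5,-7.4]], turn=[1.2,2.4,3.6,4.8,6.0], grip=[91,91,91,91,91])

```text
t: 0.98
position: [0.3322, 0.1863, 0.2019]
eef_rot: [-0.706, -0.044, 0.044, 0.706]
contact_force: [1.5, 0.4, 0.0]
grip_width: 0.998
```

```bash
python3 go.py .5383 .1415 .195 95.8
```

```text
t 0.98 pos [0.3322 0.1863 0.2019] yaw 97.18 yax [ 0.  0. -1.] slide [ 7.955  0.28  -2.809] turn 0.276 F [1.5 0.4 0. ] tq [-0.08  0.    0.03] g 91.0 q [ 0.35  0.18  1.93 -0.    1.04  0.23]
```

>>> carry_out(slide=[[0.5,0,-1.1],[1.6,0,-2.0],[3.0,0.1,-2.5],[4.4,0.2,-2.5],[5.6,0.2,-2.5]], turn=[0.2,0.2,0.2,0.2,0.2], grip=[91,91,91,91,91])

```text
t: 1.4
position: [0.4814, 0.1432, 0.1966]
eef_rot: [0.706, 0.039, -0.039, -0.706]
contact_force: [-1.3, -0.4, -0.2]
grip_width: 0.998
```

```bash
python3 go.py .5383 .1415 .195 95.8
```

```text
t 1.4 pos [0.4814 0.1432 0.1966] yaw 96.32 yax [ 0. -0. -1.] slide [ 2.253  0.063 -0.319] turn 0.104 F [-1.3 -0.4 -0.2] tq [-0.03  0.05  0.04] g 91.1 q [ 0.17  0.35  1.68 -0.    1.11  0.06]
```

>>> carry_out(slide=[[1.0,0,-0.2],[1.8,0,-0.2],[2.0,0,-0.2],[2.0,0,-0.2],[2.0,0,-0.2]], turn=[0.1,0.1,0.1,0.1,0.1], grip=[91,91,91,91,91])

```text
t: 1.82
position: [0.5286, 0.1448, 0.1966]
eef_rot: [0.706, 0.036, -0.037, -0.706]
contact_force: [-0.5, 0.5, -0.4]
grip_width: 0.996
```

```bash
python3 go.py .5383 .1415 .117 95.8; python3 - <<'E'
from plant import *
from h import *
for n in("wrist",):
    ci=camera_info(n);p,d=get_image(n);np.savez(n+"1.npz",p=p,d=d,K=ci["K"],E=ci["extrinsics"]);cv2.imwrite(f"pics/{n}1.png",p[:,:,::-1])
    P=cloud(d,ci["K"],ci["extrinsics"])
    q=P.reshape(-1,3);k=(abs(q[:,2]-.135)<.013)&(abs(q[:,0]-.54)<.03)&(abs(q[:,1]-.14)<.12);q=q[k]
    print(k.sum(),q.min(0),q.max(0))
    from scipy.optimize import least_squares
    f=lambda a:np.hypot(q[:,0]-a[0]-a[1]*(q[:,1]-.14),(q[:,2]-a[2]-a[3]*(q[:,1]-.14)))-.015
    r=least_squares(f,[.54,-.1,.128,0],loss="soft_l1",f_scale=.002);print(r.x.round(4),np.sqrt(np.mean(r.fun**2)))
E
```

```text
t 1.82 pos [0.5286 0.1448 0.1966] yaw 95.94 yax [-0.001 -0.    -1.   ] slide [ 0.375  3.184 -0.171] turn 0.029 F [-0.5  0.5 -0.4] tq [-0.12  0.11 -0.  ] g 90.8 q [0.16 0.41 1.57 0.   1.16 0.05]
10454 [0.5100135  0.0403357  0.12204201] [0.56299998 0.24095827 0.14796881]
[ 5.383e-01 -1.026e-01  1.271e-01 -5.000e-04] 0.002315411817966554
```

View pics/wrist1.png

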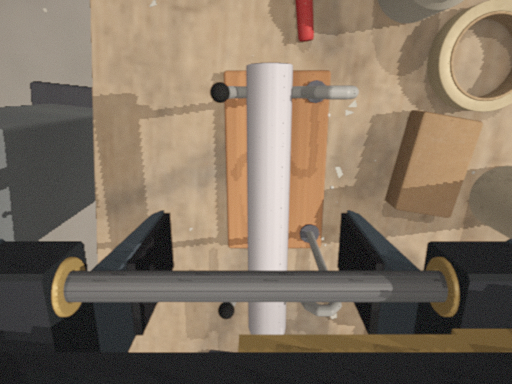

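>>> carry_out(slide=[[0.4,0.6,-0.2],[0.4,1.4,-0.2],[0.4,2.2,-0.2],[0.4,2.9,-0.2],[0.4,3.2,-0.2]], turn=[0,0,0,0,0], grip=[91,91,91,91,91])

```text
t: 2.28
position: [0.5379, 0.1408, 0.1153]
eef_rot: [0.706, 0.036, -0.038, -0.706]
contact_force: [-1.3, 0.0, -0.6]
grip_width: 0.999
```

```bash
python3 go.py .5383 .1407 .117 95.85
```

```text
t 2.28 pos [0.5379 0.1408 0.1153] yaw 95.95 yax [-0.003 -0.    -1.   ] slide [ 0.016 -0.069 -0.004] turn 0.021 F [-1.3  0.  -0.6] tq [-0.08  0.13  0.02] g 91.2 q [ 0.15  0.53  1.63 -0.    0.98  0.04]
```

Well aligned. Close.

>>> carry_out(slide=[[0,0,0],[0,0,0],[0,0,0],[0,0,0],[0,0,0]], turn=[0,0,0,0,0], grip=[40,30,20,20,20])

```text
t: 2.7
position: [0.5405, 0.141, 0.1179]
eef_rot: [-0.706, -0.037, 0.036, 0.706]
contact_force: [0.7, -0.4, -0.4]
grip_width: 0.663
```

>>> carry_out(slide=[[0,0,0],[0,0,0],[0,0,0],[0,0,0],[0,0,0]], turn=[0,0,0,0,0], grip=[15,15,15,15,15])

```text
t: 3.12
position: [0.5382, 0.1407, 0.1166]
eef_rot: [0.706, 0.035, -0.038, -0.706]
contact_force: [-7.6, -1.3, 3.6]
grip_width: 0.322
```

```bash
python3 go.py .5383 .1407 .175 95.85
```

```text
t 3.12 pos [0.5382 0.1407 0.1166] yaw 95.94 yax [-0.004 -0.    -1.   ] slide [-0.006 -2.334  0.   ] turn 0.018 F [-7.6 -1.3  3.6] tq [-0.27  1.32  0.02] g 29.4 q [0.15 0.53 1.63 0.   0.99 0.04]
```

>>> carry_out(slide=[[0,0,0],[0,-0.1,0],[0,-0.3,0],[0,-0.6,0],[0,-0.9,0]], turn=[0,0,0,0,0], grip=[5,5,5,5,5])

```text
t: 3.53
position: [0.5403, 0.1409, 0.1402]
eef_rot: [-0.706, -0.037, 0.036, 0.706]
contact_force: [0.6, 0.6, -2.1]
grip_width: 0.32
```

```bash
python3 go.py .5383 .1407 .175 95.85
```

```text
t 3.53 pos [0.5403 0.1409 0.1402] yaw 95.94 yax [ 0.  0. -1.] slide [-8.00e-02 -1.39e+00 -1.00e-03] turn 0.017 F [ 0.6  0.6 -2.1] tq [-0.06  0.04  0.02] g 29.2 q [0.15 0.5  1.61 0.   1.04 0.04]
```

>>> carry_out(slide=[[0,-0.5,0],[0,-1.0,0],[0,-1.4,0],[0,-1.5,0],[0,-1.5,0]], turn=[0,0,0,0,0], grip=[5,5,5,5,5])

```text
t: 3.95
position: [0.5406, 0.141, 0.178]
eef_rot: [-0.706, -0.037, 0.036, 0.706]
contact_force: [0.2, -0.7, -2.6]
grip_width: 0.322
```

```bash
python3 go.py .541 -.1845 .175 88.15;  python3 - <<'E'
from plant import *
from h import *
for n in("wrist",):
    ci=camera_info(n);p,d=get_image(n);np.savez(n+"2.npz",p=p,d=d,K=ci["K"],E=ci["extrinsics"]);cv2.imwrite(f"pics/{n}2.png",p[:,:,::-1])
E
```

```text
t 3.95 pos [0.5406 0.141  0.178 ] yaw 95.94 yax [ 0.002  0.    -1.   ] slide [ -1.331   0.115 -12.952] turn 1.557 F [ 0.2 -0.7 -2.6] tq [-0.06  0.05 -0.02] g 29.4 q [0.15 0.45 1.57 0.   1.12 0.04]
```

View pics/wrist2.png

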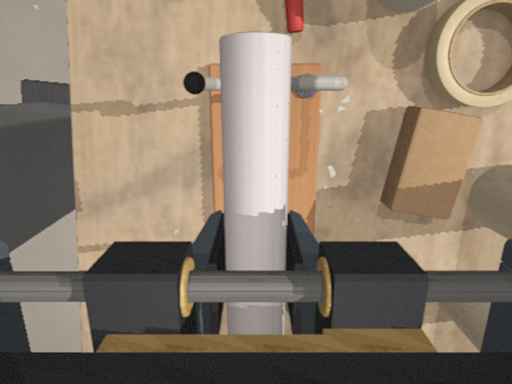

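>>> carry_out(slide=[[0,0,-0.5],[0,0,-1.6],[-0.2,0,-2.9],[-0.4,0,-4.2],[-0.6,0,-5.6]], turn=[0,0,0.3,0.6,0.9], grip=[5,5,5,5,5])

```text
t: 4.42
position: [0.5389, -0.0015, 0.1762]
eef_rot: [-0.707, -0.008, 0.009, 0.707]
contact_force: [1.5, 0.4, -2.3]
grip_width: 0.324
```

```bash
python3 go.py .541 -.1845 .175 88.15
```

```text
t 4.42 pos [ 0.5389 -0.0015  0.1762] yaw 91.41 yax [-0.001  0.    -1.   ] slide [-0.095  0.048 -7.319] turn 0.651 F [ 1.5  0.4 -2.3] tq [-0.08  0.03  0.06] g 29.5 q [-0.11  0.43  1.61 -0.    1.1  -0.14]
```

>>> carry_out(slide=[[0,0,-1.4],[0,0,-2.8],[-0.1,0,-4.2],[-0.1,0,-5.6],[-0.1,0,-6.7]], turn=[0.3,0.6,0.6,0.6,0.6], grip=[5,5,5,5,5])

```text
t: 4.83
position: [0.5404, -0.1705, 0.1762]
eef_rot: [0.707, -0.01, 0.01, -0.707]
contact_force: [0.4, -0.7, -0.5]
grip_width: 0.321
```

>>> carry_out(slide=[[0,0,-0.2],[0,0,-0.3],[0,0,-0.3],[0,0,-0.3],[0,0,-0.3]], turn=[0,0,0,0,0], grip=[5,5,5,5,5])

```text
t: 5.25
position: [0.5409, -0.1739, 0.1768]
eef_rot: [-0.707, 0.009, -0.009, 0.707]
contact_force: [-0.5, 0.0, -2.0]
grip_width: 0.32
```

```bash
python3 go.py .541 -.1845 .10 88.15;  python3 - <<'E'
from plant import *
from h import *
for n in("wrist","top","scene"):
    ci=camera_info(n);p,d=get_image(n);np.savez(n+"3.npz",p=p,d=d,K=ci["K"],E=ci["extrinsics"]);cv2.imwrite(f"pics/{n}3.png",p[:,:,::-1])
E
```

```text
t 5.25 pos [ 0.5409 -0.1739  0.1768] yaw 88.5 yax [-0.001  0.    -1.   ] slide [ 0.015  3.07  -0.427] turn 0.071 F [-0.5  0.  -2. ] tq [-0.05  0.02 -0.01] g 29.2 q [-0.42  0.46  1.54  0.    1.14 -0.39]
```

View pics/wrist3.png

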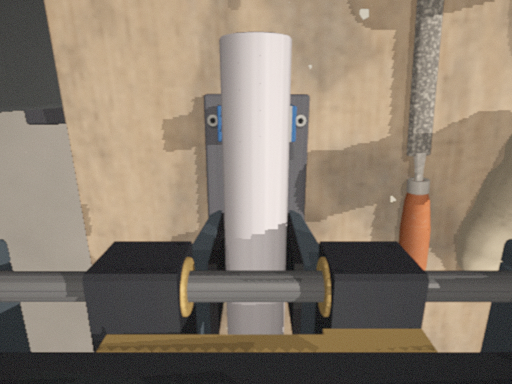

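View pics/scene3.png

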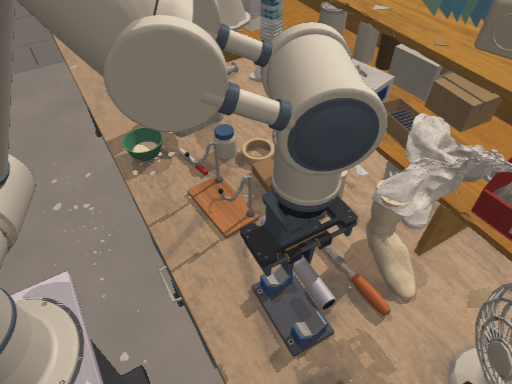

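View pics/top3.png

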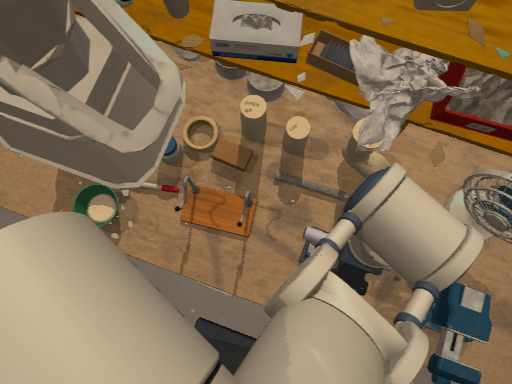

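```bash
python3 - <<'E'
from h import *
p,d,K,E=load("wrist3");P=cloud(d,K,E);q=P[:230].reshape(-1,3);hsv=cv2.cvtColor(p,cv2.COLOR_RGB2HSV)[:230].reshape(-1,3)
from scipy.optimize import least_squares
k=(q[:,2]>.175)&(q[:,2]<.215)&(abs(q[:,0]-.541)<.02)&(q[:,1]<-.06)&(q[:,1]>-.14)
print(k.sum(),q[k].min(0),q[k].max(0)); t=q[k]
f=lambda a:np.hypot(t[:,0]-a[0]-a[1]*(t[:,1]+.184),(t[:,2]-a[2]-a[3]*(t[:,1]+.184)))-.015
r=least_squares(f,[.541,0.03,.188,0],loss="soft_l1",f_scale=.002);print("tube@y=-.184",r.x.round(4),np.sqrt(np.mean(r.fun**2)))
g=(abs(q[:,2]-.012)<.006)&(abs(q[:,0]-.54)<.07)&(q[:,1]<-.08)&(q[:,1]>-.2)&(hsv[:,1]<70)&(hsv[:,2]<110)
b=q[g];print("base",g.sum(),b.min(0),b.max(0))
for y in (-.115,-.125,-.135,-.145):
    s=b[abs(b[:,1]-y)<.003]
    if len(s): print(y,s[:,0].min().round(4),s[:,0].max().round(4),((s[:,0].min()+s[:,0].max())/2).round(4))
# rest pieces
m=(q[:,2]>.03)&(q[:,2]<.07)&(abs(q[:,0]-.54)<.05)&(q[:,1]>-.2)
c=q[m];print("rest",m.sum(),c.min(0),c.max(0))
E
```

```text
11210 [ 0.52692065 -0.13999905  0.18595519] [ 0.55827225 -0.07392826  0.20446172]
tube@y=-.184 [ 0.5408  0.0236  0.187  -0.001 ] 0.0005434258841479
base 1150 [ 0.49136853 -0.19987392  0.00764309] [ 0.5910718  -0.09804559  0.01789266]
-0.115 0.4934 0.591 0.5422
-0.125 0.4939 0.5859 0.5399
-0.135 0.4931 0.5053 0.4992
-0.145 0.4937 0.5898 0.5417
rest 388 [ 0.51022098 -0.13786417  0.042864  ] [ 0.57635384 -0.10665808  0.05463961]
```

>>> carry_out(slide=[[0,0.3,-0.4],[0,1.1,-0.4],[0,2.0,-0.4],[0,2.8,-0.4],[0,3.4,-0.4]], turn=[0.1,0.1,0.1,0.1,0.1], grip=[5,5,5,5,5])

```text
t: 5.82
position: [0.5403, -0.185, 0.09]
eef_rot: [-0.707, 0.013, -0.012, 0.707]
contact_force: [-1.2, 0.2, -2.6]
grip_width: 0.324
```

>>> carry_out(slide=[[0,0.4,0],[0,0.8,0],[0,1.0,0],[0,1.0,0],[0,1.0,0]], turn=[0,0,0,0,0], grip=[5,5,5,5,5])

```text
t: 6.23
position: [0.541, -0.185, 0.0672]
eef_rot: [0.707, -0.013, 0.013, -0.707]
contact_force: [0.5, -0.0, -1.8]
grip_width: 0.323
```

```bash
python3 go.py .541 -.1845 .0445 88.15
```

```text
t 6.23 pos [ 0.541  -0.185   0.0672] yaw 87.94 yax [ 0. -0. -1.] slide [-0.003  0.909  0.021] turn -0.042 F [ 0.5 -0.  -1.8] tq [-0.06  0.05 -0.03] g 29.4 q [-0.43  0.61  1.64 -0.    0.89 -0.4 ]
```

>>> carry_out(slide=[[0,0.15,0],[0,0.3,0],[0,0.45,0],[0,0.6,0],[0,0.7,0]], turn=[0,0,0,0,0], grip=[5,5,5,5,5])

```text
t: 6.65
position: [0.5407, -0.1848, 0.049]
eef_rot: [-0.707, 0.013, -0.013, 0.707]
contact_force: [0.2, -0.4, -1.7]
grip_width: 0.324
```

>>> carry_out(slide=[[0,0.04,0],[0,0.08,0],[0,0.12,0],[0,0.12,0],[0,0.12,0]], turn=[0,0,0,0,0], grip=[5,5,5,5,5])

```text
t: 7.07
position: [0.5409, -0.1849, 0.0465]
eef_rot: [0.707, -0.013, 0.013, -0.707]
contact_force: [-0.5, -0.7, -1.3]
grip_width: 0.325
```

```bash
python3 go.py .541 -.1845 .0445 88.15
```

```text
t 7.07 pos [ 0.5409 -0.1849  0.0465] yaw 87.94 yax [-0. -0. -1.] slide [0.005 0.079 0.017] turn -0.042 F [-0.5 -0.7 -1.3] tq [-0.15  0.06 -0.01] g 29.7 q [-0.43  0.64  1.65 -0.    0.85 -0.4 ]
```

Contact expected about 1.5–2 mm below. Small steps now.

>>> carry_out(slide=[[0,0.02,0],[0,0.04,0],[0,0.05,0],[0,0.05,0],[0,0.05,0]], turn=[0,0,0,0,0], grip=[5,5,5,5,5])

```text
t: 7.48
position: [0.5409, -0.1849, 0.0452]
eef_rot: [0.707, -0.013, 0.013, -0.707]
contact_force: [-0.4, 0.0, -1.1]
grip_width: 0.32
```

>>> carry_out(slide=[[0,0.02,0],[0,0.02,0],[0,0.03,0],[0,0.03,0],[0,0.03,0]], turn=[0,0,0,0,0], grip=[5,5,5,5,5])

```text
t: 7.9
position: [0.5411, -0.185, 0.0446]
eef_rot: [0.707, -0.013, 0.013, -0.707]
contact_force: [1.9, -0.1, 0.6]
grip_width: 0.322
```

```bash
python3 go.py .541 -.1845 .0445 88.15
```

```text
t 7.9 pos [ 0.5411 -0.185   0.0446] yaw 87.94 yax [ 0. -0. -1.] slide [-0.004  0.003  0.02 ] turn -0.042 F [ 1.9 -0.1  0.6] tq [-0.16 -0.17  0.11] g 29.3 q [-0.43  0.65  1.65  0.    0.84 -0.4 ]
```

>>> carry_out(slide=[[0,0.01,0],[0,0.02,0],[0,0.03,0],[0,0.03,0],[0,0.03,0]], turn=[0,0,0,0,0], grip=[5,5,5,5,5])

```text
t: 8.32
position: [0.5413, -0.1851, 0.0443]
eef_rot: [0.707, -0.012, 0.013, -0.707]
contact_force: [1.1, 0.5, 9.9]
grip_width: 0.32
```

```bash
python3 go.py .541 -.1845 .0445 88.15
```

```text
t 8.32 pos [ 0.5413 -0.1851  0.0443] yaw 87.95 yax [ 0.001 -0.001 -1.   ] slide [-0.015 -0.01   0.024] turn -0.04 F [1.1 0.5 9.9] tq [ 0.03 -0.07  0.34] g 29.2 q [-0.43  0.65  1.65 -0.    0.84 -0.4 ]
```

>>> carry_out(slide=[[0,0.01,0],[0,0.02,0],[0,0.02,0],[0,0.02,0],[0,0.02,0]], turn=[-0.02,-0.05,-0.05,-0.05,-0.05], grip=[5,5,5,5,5])

```text
t: 8.73
position: [0.5414, -0.1851, 0.0442]
eef_rot: [0.707, -0.011, 0.012, -0.707]
contact_force: [-1.6, 1.7, 18.6]
grip_width: 0.326
```

```bash
python3 go.py .541 -.1845 .0445 88.15;python3 go.py .541 -.1845 .0445 88.15
```

```text
t 8.73 pos [ 0.5414 -0.1851  0.0442] yaw 88.19 yax [ 0.001 -0.001 -1.   ] slide [-0.016 -0.014  0.023] turn 0.008 F [-1.6  1.7 18.6] tq [0.18 0.38 0.17] g 29.8 q [-0.43  0.65  1.65  0.    0.84 -0.4 ]
t 8.73 pos [ 0.5414 -0.1851  0.0442] yaw 88.19 yax [ 0.001 -0.001 -1.   ] slide [-0.016 -0.014  0.023] turn 0.008 F [-1.6  1.7 18.6] tq [0.18 0.38 0.17] g 29.8 q [-0.43  0.65  1.65  0.    0.84 -0.4 ]
```

>>> carry_out(slide=[[0,0,0],[0,0,0],[0,0,0],[0,0,0],[0,0,0]], turn=[0,0,0,0,0], grip=[5,5,5,5,5])

```text
t: 9.15
position: [0.5414, -0.1851, 0.0442]
eef_rot: [0.707, -0.011, 0.012, -0.707]
contact_force: [-1.5, 1.8, 18.3]
grip_width: 0.323
```

```bash
python3 go.py .541 -.1845 .0445 88.15; python3 - <<'E'
from plant import *
from h import *
from scipy.optimize import least_squares
for n in("wrist","scene"):
    ci=camera_info(n);p,d=get_image(n);np.savez(n+"4.npz",p=p,d=d,K=ci["K"],E=ci["extrinsics"]);cv2.imwrite(f"pics/{n}4.png",p[:,:,::-1])
    print(n,observe()["contact_force"].round(1))
    P=cloud(d,ci["K"],ci["extrinsics"]);t=P.reshape(-1,3)
    lo,hi=(-.13,-.085) if n=="wrist" else (-.29,-.26)
    k=(t[:,2]>.058)&(t[:,2]<.075)&(abs(t[:,0]-.54)<.03)&(t[:,1]>-.3)&(t[:,1]<-.07); 
    print(t[k][:,1].min(),t[k][:,1].max())
    k&=(t[:,1]<hi)&(t[:,1]>lo);t=t[k]
    f=lambda a:np.hypot(t[:,0]-a[0]-a[1]*(t[:,1]+.184),(t[:,2]-a[2]))-.015
    r=least_squares(f,[.541,0.03,.055],loss="soft_l1",f_scale=.002);print(len(t),r.x.round(4))
E
```

```text
t 9.15 pos [ 0.5414 -0.1851  0.0442] yaw 88.19 yax [ 0.001 -0.001 -1.   ] slide [-0.015 -0.013  0.024] turn 0.008 F [-1.5  1.8 18.3] tq [0.14 0.34 0.11] g 29.4 q [-0.43  0.65  1.65  0.    0.84 -0.4 ]
wrist [-0.8  1.6 17.2]
-0.2277775962997124 -0.08504641594229673
7832 [0.5414 0.0286 0.0543]
scene [-1.5  1.1 18.5]
-0.2863265006391362 -0.08648698962861906
220 [0.54   0.0109 0.0535]
```

View pics/scene4.png

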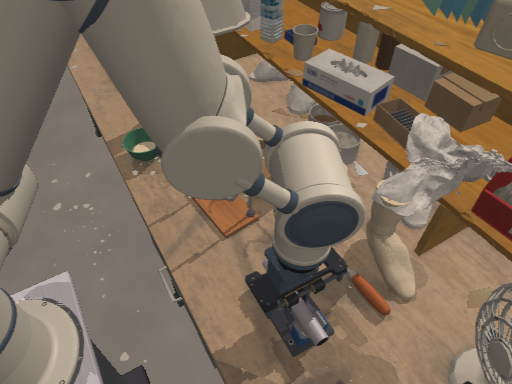

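View pics/wrist4.png

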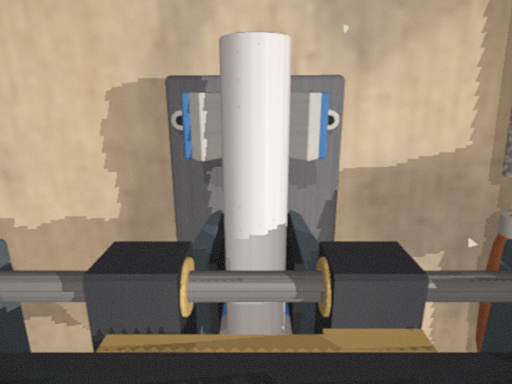

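```bash
python3 -c "
from plant import *
print(finish_job()); s=observe(); print(s['t'],s['contact_force'])"
```

```text
the job is handed in; nothing more can be done
None
the job is handed in; nothing more can be done
```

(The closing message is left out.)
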